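Open the stall's lighting fuse box

ROBOT

A 7-joint arm with a two-finger parallel gripper is mounted at the origin on the work surface. World frame = base frame: x ahead of the robot, y to its left, z up, the work surface at z = 0. Lengths are in m, angles in rad, forces in N, time in s.
With the tool pointing down it reaches from about 0.375 to 0.925 m from the base axis. Payload 3.1 kg.
Tool frame: the origin (TCP) lies midway between the tips of the shut fingers; the grasp point (between the pads) lies 19 mm behind it; z points along the fingers, y is the line along which they close (so a half turn about z gives the same grasp; the last joint's range is limited). The gripper opens to 85 mm and grips with 20 to 120 N. Pads are 22 mm wide; open, the fingers measure 114 mm over their backs; the gripper's body (76 mm by 85 mm) begins 54 mm behind the grasp point. The pads swing forward as they close: fully open they stand 13 mm farther back than shut.
Start: joints at [-1.208, 0.383, 0.044, 1.598, -0.018, 1.161, -0.05], TCP at [0.289, 0.582, 0.231] pointing down, gripper open.
Joint ranges: [-2.61, 2.61], [-0.41, 2.15], [-1.48, 1.57], [0, 2.5], [-1.57, 4.71], [0.05, 1.97], [-2.85, 2.85]. Speed limits (rad/s): [2.79, 2.79, 3.14, 3.14, 3.14, 3.14, 3.14].

INTERFACE

Orientations are given as a rotation vector (axis times angle).
In Python, from station import bot, eyes gives the robot as it stands.
- The arm moves only by the tool carry_out, never from a script. Its argument "rows" is one flat list of numbers, 7 for each row, row after row: the shift along the tool's x, y, z as a fraction of full scale, then the turn, a rotation vector about the tool's x, y, z as a fraction of full scale, then the closure, from 0 (fully open) to 1 (shut). In form: [x, y, z, rx, ry, rz, gripper, x, y, z, rx, ry, rz, gripper, ...]. A call has 1 to 12 rows; each row is the pose to reach, as a shift and turn from the pose commanded when the call began, along the tool's axes at that moment; what a row does not reach only later rows make up. Full scale, the value 1, is 300 mm for a shift and 45 degrees for a turn. A row lasts 1/10 s, in which the tool goes at most 50 mm and 8.59 degrees, less where a joint would pass 70% of its speed; a pose out of reach is approached as far as the arm can. A call with a number of a shift or a turn outside -1 to 1 is refused whole. A call with a gripper value outside its range is refused whole. The fingers move at their own pace and stop on an object; "grip_force" is the grip in N (left out, the last holds). Time passes only in rows, so rows that repeat a pose let the fingers close. It gives the time, the measured TCP pose, the force, the opening and the grip force at its end, in the units of the state.
- bot.read_state(): the state, without advancing time (a new reading comes with each control period).
- eyes.camera(name): name is "scene" or "side" or "wrist"; returns a dict with "image" (400x640x3 uint8, red, green, blue), "intrinsics" (3x3 intrinsics, pixels), "R" (3x3) and "t" (3): a world point X has camera coordinates R X + t. Camera axes: x right, y down, z forward; pixel columns grow to the right and rows downward; lengths in m; the calibration is good to about 2 mm. A picture is of the moment at which its call begins. There is no depth.
- bot.hand_in(): hands the job in; it is judged then, once.
Trained networks look in the newest picture that a camera, given by its name, has taken for a name from the list of things; names that differ only in an ending like _2 or _b are one class to them, and where a whole thing is asked for, a point or a joint stands for the part that bears it (a point fixed in the world has none). Each returns a list of dicts, best first, with "confidence" (0 to 1); they miss things now and then, are a little off and sometimes report something else, mostly with a low value. They report only what shows in the picture. A call takes as long as a camera call. They do not tell look-alikes from the thing itself.
- eyes.spot_in(camera, label): "bbox" ([left, top, width, height] in pixels, round what is visible of it).
- eyes.landmark_of(camera, label): "xy" ([column, row] in pixels: a listed point, or the origin of a listed thing).
The state is a dict: "time": time; "joint_pos": joint angles; "dq": joint speeds; "joint_torque": joint torques, N m; "position": TCP position; "ee_rot": TCP orientation; "force": force on the tool from outside, world axes, zero at the start; "wrist_torque": the same for the moment, N m; "grip_width": finger opening in m; "finger_force": force on a finger pad.
Only numpy, scipy, OpenCV 4.12 (cv2) and the standard library are available. Lean on these libraries where they do the work, as an engineer would, in place of code of your own. Each camera call takes 0.05 s, during which the arm holds its last target. There are 200 camera calls.

TASK

The lights of this delicatessen stall have tripped. Lift the loose cover with the orange grip straight up off the pins of its fuse box and lay it flat, grip up, in the middle of the green mat; set it down rather than drop it, and let go. Leave the box with the blue-gripped cover closed and do not disturb the amber glass jar.

Things in the scene. Friction and masses are not known exactly. Their poses are not given: they have to be found in the camera images.
- cover_grip (a point): Cover to remove: loose white plate 104 x 144 x 5 mm (own x, y, z), 0.16 kg, with an upright orange grip in the middle: 14 mm thick along x, 40 mm long along y, 45 mm tall. It starts level on a fixed open box 60 mm high, over two pins 55 mm either side of the middle along y. No catch. Point: in the grip's middle, 28 mm above the underside, 23 mm above the plate's top face; z up.
- other_cover_grip (a point): The same kind of cover with a blue grip, to be left on the other, identical box; point and axes likewise. Both boxes are grey, 104 x 144 mm, 60 mm high; their upright brass pins, 8 mm thick in 14 mm holes, stand 14 mm above the box's rim, 9 mm above the plate.
- mat_top (a point): The place to lay the cover: a fixed green mat 200 x 200 mm, 5 mm thick, flat on the counter. The point is the centre of its top face; x and y run along its sides, z up.
- jar_mid (a point): Loose amber glass jar with a brass-coloured lid, 64 mm in diameter, 85 mm high, standing beyond the boxes; leave it alone. Point: its centre, 42.5 mm above the counter. (The white tin with a red band beside it, 72 mm in diameter and 60 mm high, is not part of the job.)
Mind the look-alikes: they are no part of the job. Leave any brown or pink look-alike of the part that bears cover_grip alone.

How it is judged:
On the way:
1. the orange-gripped cover is lifted clear of its pins (height (world z) of cover_grip above 0.104 m), for 0.1 s.
At the end, for the whole second after the job is handed in: The orange-gripped cover lies at rest on the green mat, flat within 10 degrees and grip up, its middle within 40 mm of the mat's centre; the blue-gripped cover is still on its box (within 15 mm of its start) and the amber jar stands upright within 30 mm of where it was (horizontal distance between cover_grip and mat_top below 0.04 m and z of cover_grip in the frame of mat_top between 0.02 and 0.034 m and angle between each of cover_grip, jar_mid's own z axis and vertical below 0.17 rad and linear speed of cover below 0.02 m/s and distance of other_cover_grip from where it was at the start of the episode below 0.015 m and distance of jar_mid from where it was at the start of the episode below 0.03 m); the robot touches nothing.
It fails at once if the blue-gripped cover is shifted or lifted by more than 15 mm (distance of other_cover_grip from where it was at the start of the episode above 0.015 m).
It fails at once if the amber jar is moved by more than 30 mm or tipped by more than 20 degrees (distance of jar_mid from where it was at the start of the episode above 0.03 m or angle between jar_mid's own z axis and vertical above 0.35 rad).
It fails at once if the cover is dropped: falling free of the fingers faster than 0.8 m/s (a drop of over 30 mm) (linear speed of cover above 0.8 m/s and contact force between the fingers and cover below 0.1 N).
It also fails if it takes over 43 s, if anything falls off the work surface, if the arm or the gripper's body presses on something with over 40 N, if the wrist force passes 120 N, or if a joint passes its speed limit or range.

## Working session

There is one attempt and no reset: what is moved stays moved. The work goes in short steps, Python scripts to look and compute and a tool call to move; the robot and the scene stay as the last step left them, time stands still between calls to the robot, and variables do not carry over. Pictures are saved under pics/ and viewed, at most 10 in all, crops included, and the job is handed in when it is done.

Besides the shell and the picture viewer there is one more tool, called after "Emit:" in YAML: its name, and indented under it one key for each argument. carry_out: Moves the arm, as the interface text tells. Shift numbers are shares of 300 mm and turn numbers shares of 45 degrees, none past 1 either way. Its arguments: {"type":"object","properties":{"rows":{"type":"array","items":{"type":"number"}},"grip_force":{"type":"number"}},"required":["rows"]}

```bash
mkdir -p pics
cat > h.py <<'E'
from station import bot, eyes
import numpy as np, cv2
from scipy.spatial.transform import Rotation as Rn
def snap(n,f=None):
    c=eyes.camera(n)
    if f: cv2.imwrite('pics/'+f,cv2.cvtColor(c['image'],cv2.COLOR_RGB2BGR))
    return c
def onplane(c,px,z):
    K=np.array(c['intrinsics']);R=np.array(c['R']);t=np.array(c['t'])
    d=R.T@np.linalg.solve(K,[px[0],px[1],1]);o=-R.T@t
    return o+d*(z-o[2])/d[2]
def tri(cs,pxs):
    P=[np.array(c['intrinsics'])@np.c_[np.array(c['R']),np.array(c['t'])] for c in cs]
    X=cv2.triangulatePoints(P[0],P[1],np.float64(pxs[0]).reshape(2,1),np.float64(pxs[1]).reshape(2,1)).ravel()
    return X[:3]/X[3]
E
python3 - <<'E'
from h import *
C={n:snap(n,n+'0.png') for n in('scene','side')}
for n in C:
  for l,z in(('cover_grip',.088),('other_cover_grip',.088),('mat_top',.005),('jar_mid',.0425)):
    for d in eyes.landmark_of(n,l)[:4]: print(n,l,np.round(d['xy']),round(d['confidence'],2),onplane(C[n],d['xy'],z).round(3))
s=bot.read_state();print(s)
cv2.imwrite('pics/both.png',cv2.resize(np.vstack([cv2.imread('pics/scene0.png'),cv2.imread('pics/side0.png')]),(480,600)))
E
```

```text
scene cover_grip [145. 318.] 0.82 [ 0.53  -0.494  0.088]
scene cover_grip [245. 244.] 0.76 [ 0.493 -0.259  0.088]
scene cover_grip [215. 217.] 0.71 [ 0.372 -0.248  0.088]
scene other_cover_grip [393. 152.] 0.66 [0.465 0.245 0.088]
scene mat_top [353. 235.] 0.9 [ 0.555 -0.009  0.005]
scene jar_mid [444. 227.] 0.92 [0.713 0.113 0.042]
scene jar_mid [349. 233.] 0.25 [ 0.576 -0.047  0.042]
side cover_grip [265. 296.] 0.83 [ 0.265 -0.248  0.088]
side cover_grip [446. 346.] 0.67 [ 0.431 -0.499  0.088]
side cover_grip [363. 244.] 0.6 [ 0.484 -0.251  0.088]
side other_cover_grip [228. 144.] 0.6 [0.459 0.26  0.088]
side mat_top [315. 204.] 0.78 [0.553 0.    0.005]
side jar_mid [337. 154.] 0.87 [0.709 0.108 0.042]
{'time': 0.5, 'joint_pos': array([-1.20782537,  0.38290735,  0.04388666,  1.59794698, -0.01787702,
        1.16120152, -0.04988177]), 'dq': array([ 0.00085389, -0.00012538,  0.0004454 ,  0.00058101, -0.00049161,
        0.00016317,  0.00113372]), 'joint_torque': array([-1.04984418e-03, -4.32928419e+01,  1.02112189e+00, -2.49575150e+01,
        1.03408168e-02,  3.26321569e-03,  3.00626937e-05]), 'position': array([0.28898529, 0.58220033, 0.2312424 ]), 'ee_rot': array([-7.17257513e-01, -3.05859988e+00,  1.08400472e-04]), 'force': array([-0.43311323,  1.055714  ,  0.33539263]), 'wrist_torque': array([-0.02737608, -0.00933136, -0.01749295]), 'finger_force': 0.0, 'grip_width': 0.08550136718569169}
```

View pics/scene0.png

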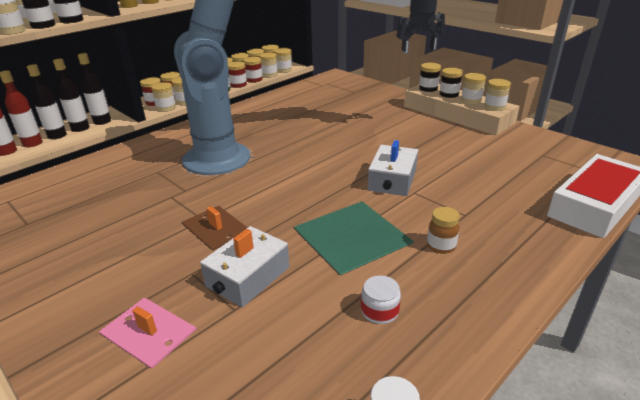

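View pics/side0.png

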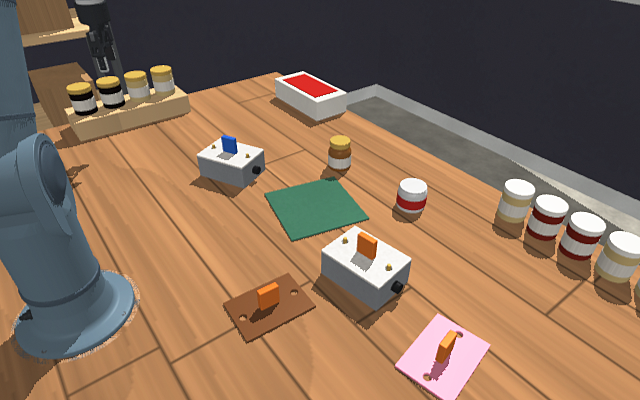

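Scene: three orange grips, at (215,217) on a brown plate on the counter, at (145,318) on a pink plate on the counter, and at (245,244) on a white plate on a box with brass pins. The last one fits (white, on pins); in the side view it is at (363,244). The mat is at (353,235), the blue cover at (393,152) and the jar at (444,227). I'll confirm in a crop.

Run:
```python
from h import *
A=cv2.imread('pics/scene0.png')[200:310,180:310];B=cv2.imread('pics/side0.png')[215:325,305:435]
cv2.imwrite('pics/crop.png',cv2.resize(np.hstack([A,B]),None,fx=3,fy=3,interpolation=cv2.INTER_CUBIC))
a,b=snap('scene'),snap('side')
print(tri((a,b),((245,244),(363,244))), tri((a,b),((353,235),(315,204))))
for c,p in((a,((225,265),(264,237))),(b,((346,240),(389,267)))):
    q=[onplane(c,x,.072) for x in p]; d=q[0]-q[1]; print(q,np.linalg.norm(d),np.degrees(np.arctan2(d[1],d[0]))%180)
print(Rn.from_rotvec(bot.read_state()['ee_rot']).as_matrix().round(3))
```

```text
[ 0.48581171 -0.25213161  0.08357138] [ 0.55215342 -0.00369916  0.00288137]
[array([ 0.4995257 , -0.31444475,  0.072     ]), array([ 0.485351  , -0.20651403,  0.072     ])] 0.1088575330780473 97.48192096248776
[array([ 0.47719135, -0.2082335 ,  0.072     ]), array([ 0.4930054 , -0.31535245,  0.072     ])] 0.10827998139121635 98.39795833559393
[[-0.896  0.445  0.   ]
 [ 0.445  0.896  0.   ]
 [ 0.     0.    -1.   ]]
```

View pics/crop.png

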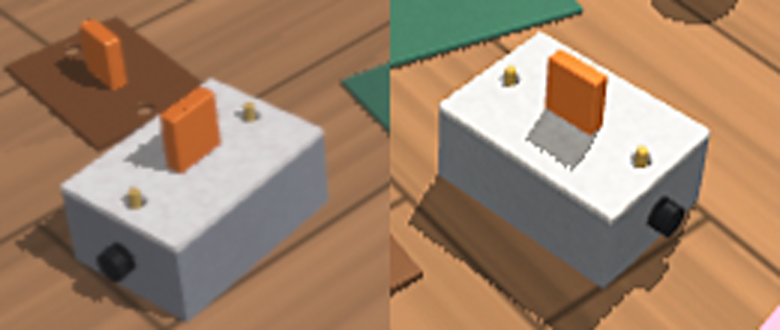

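The crop confirms it: white plate with the orange grip on the grey box over brass pins; the brown one lies on the counter. The grip centre is near (0.488,-0.257), plate y yaw about 98°. Moving above it.

Emit:
carry_out:
  rows: [-0.9,-1,0,0,0,0,0,-0.9,-1,0,0,0,0,0,-0.9,-1,0,0,0,0,0,-0.9,-1,0,0,0,0,0,-0.9,-1,0,0,0,0,0,-0.9,-1,0,0,0,0,0,-0.9,-1,0,0,0,0,0,-0.9,-1,0,0,0,0,0,-0.9,-1,0,0,0,0,0,-0.9,-1,0,0,0,0,0]

```text
time: 1.6
position: [0.3981, 0.1919, 0.2317]
ee_rot: [0.725, 3.057, 0.002]
force: [-0.4, 0.7, 0.4]
grip_width: 0.0854
finger_force: 0.0
```

Emit:
carry_out:
  rows: [-0.9,-1,0,0,0,0.3,0,-0.9,-1,0,0,0,0.3,0,-0.9,-1,0,0,0,0.3,0,-0.9,-1,0,0,0,0.3,0,-0.9,-1,0,0,0,0.3,0,-0.9,-1,0,0,0,0.3,0,-0.9,-1,0,0,0,0.3,0,-0.9,-1,0,0,0,0.3,0,-0.9,-1,0,0,0,0.3,0,-0.9,-1,0,0,0,0.3,0]

```text
time: 2.6
position: [0.5068, -0.1953, 0.231]
ee_rot: [-1.073, -2.952, 0.001]
force: [-0.4, 0.5, -0.5]
grip_width: 0.0856
finger_force: 0.0
```

```bash
cat > go.py <<'E'
from h import *
import sys
# target x y z, yaw(deg) of tool y
def plan(T,yaw):
    s=bot.read_state();R=Rn.from_rotvec(s['ee_rot']).as_matrix()
    d=R.T@(np.array(T)-s['position']);y=np.degrees(np.arctan2(R[1,1],R[0,1]))
    dz=((y-yaw)+90)%180-90
    print('t',s['time'],'pos',s['position'].round(4),'yaw',y.round(1),'j',s['joint_pos'].round(2),'F',s['force'].round(1),'w',round(s['grip_width'],4))
    print('shift',(d/.3).round(3),'rz',round(dz/45,3), 'tilt',R[2].round(3))
if __name__=='__main__': plan([float(v) for v in sys.argv[1:4]],float(sys.argv[4]))
E
python3 go.py .488 -.257 .231 8
```

```text
t 2.6 pos [ 0.5068 -0.1953  0.231 ] yaw 50.1 j [-0.34  0.21  0.72  1.88 -0.16  1.1   1.31] F [-0.4  0.5 -0.5] w 0.0856
shift [-0.084 -0.198  0.   ] rz 0.935 tilt [-0.    -0.001 -1.   ]
```

Emit:
carry_out:
  rows: [-0.084,-0.198,0,0,0,0.935,0,-0.084,-0.198,0,0,0,0.935,0,-0.084,-0.198,0,0,0,0.935,0,-0.084,-0.198,0,0,0,0.935,0,-0.084,-0.198,0,0,0,0.935,0,-0.084,-0.198,0,0,0,0.935,0,-0.084,-0.198,0,0,0,0.935,0]

```text
time: 3.3
position: [0.4881, -0.2542, 0.2309]
ee_rot: [-2.051, -2.378, -0.002]
force: [0.4, -0.6, 0.5]
grip_width: 0.0858
finger_force: 0.0
```

```bash
python3 go.py .488 -.257 .231 8
python3 - <<'E'
from h import *
c=snap('wrist','w1.png')
for d in eyes.landmark_of('wrist','cover_grip')[:3]: print(d, onplane(c,d['xy'],.088))
E
```

```text
t 3.3 pos [ 0.4881 -0.2542  0.2309] yaw 8.4 j [-0.34  0.26  0.87  1.87 -0.22  1.11  0.76] F [ 0.4 -0.6  0.5] w 0.0858
shift [-0.009 -0.002 -0.   ] rz 0.01 tilt [ 0.002  0.    -1.   ]
{'xy': [319.6, 183.6], 'confidence': 0.91} [ 0.48722743 -0.26078771  0.088     ]
{'xy': [282.1, 343.9], 'confidence': 0.76} [ 0.47426042 -0.42728576  0.088     ]
{'xy': [125.6, 82.8], 'confidence': 0.58} [ 0.32165261 -0.20122866  0.088     ]
```

View pics/w1.png

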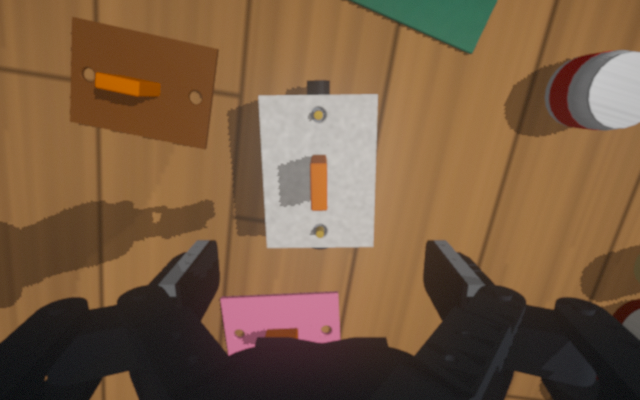

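Wrist view: the white plate is squarely between the fingers, grip at (320,184), pins at (319,115) and (320,232); well aligned. Descending to grip.

Emit:
carry_out:
  rows: [-0.01,0,0.12,0,0,0.01,0,-0.01,0,0.24,0,0,0.01,0,-0.01,0,0.35,0,0,0.01,0,-0.01,0,0.44,0,0,0.01,0,-0.01,0,0.49,0,0,0.01,0,-0.01,0,0.523,0,0,0.01,0,-0.01,0,0.523,0,0,0.01,0,-0.01,0,0.523,0,0,0.01,0]

```text
time: 4.2
position: [0.4885, -0.2606, 0.0754]
ee_rot: [2.068, 2.362, 0.001]
force: [0.4, -0.6, 0.4]
grip_width: 0.0856
finger_force: 0.0
```

```bash
python3 go.py .4875 -.260 .074 8
python3 - <<'E'
from h import *
c=snap('wrist','w2.png')
for d in eyes.landmark_of('wrist','cover_grip')[:1]: print(d, onplane(c,d['xy'],.088))
E
```

```text
t 4.2 pos [ 0.4885 -0.2606  0.0754] yaw 7.6 j [-0.19  0.5   0.74  1.98 -0.45  0.83  0.93] F [ 0.4 -0.6  0.4] w 0.0856
shift [ 0.002 -0.003  0.005] rz -0.009 tilt [-0.001  0.002 -1.   ]
{'xy': [318.4, 257.9], 'confidence': 0.76} [ 0.48684119 -0.26014984  0.088     ]
```

View pics/w2.png

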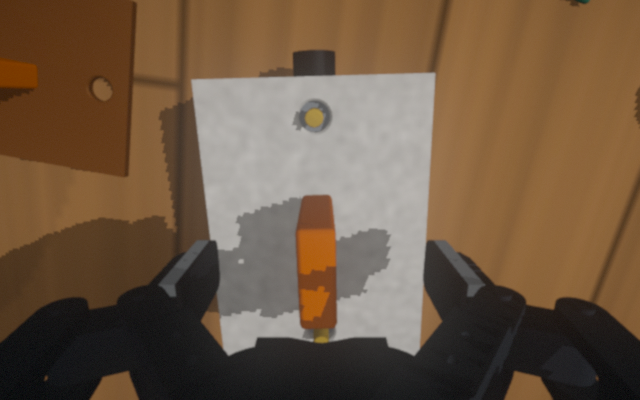

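Wrist view: the grip at (317,260) stands between the fingers (about 218 and 425), centred within 2 mm. Closing.

Emit:
carry_out:
  rows: [0,-0.004,0,0,0,0,0.4,0,-0.004,0,0,0,0,0.8,0,-0.004,0,0,0,0,1,0,-0.004,0,0,0,0,1,0,-0.004,0,0,0,0,1,0,-0.004,0,0,0,0,1,0,-0.004,0,0,0,0,1,0,-0.004,0,0,0,0,1,0,-0.004,0,0,0,0,1,0,-0.004,0,0,0,0,1]
  grip_force: 60

```text
time: 5.3
position: [0.4867, -0.2603, 0.0746]
ee_rot: [2.069, 2.363, 0.0]
force: [0.7, 0.9, 3.1]
grip_width: 0.0133
finger_force: 60.7
```

Emit:
carry_out:
  rows: [0,0,-0.02,0,0,0,1,0,0,-0.05,0,0,0,1,0,0,-0.09,0,0,0,1,0,0,-0.14,0,0,0,1,0,0,-0.2,0,0,0,1,0,0,-0.27,0,0,0,1,0,0,-0.33,0,0,0,1,0,0,-0.35,0,0,0,1,0,0,-0.35,0,0,0,1,0,0,-0.35,0,0,0,1]

```text
time: 6.3
position: [0.4859, -0.2597, 0.179]
ee_rot: [-2.069, -2.363, -0.0]
force: [-0.2, -0.6, -2.6]
grip_width: 0.0133
finger_force: 60.2
```

```bash
python3 go.py .553 -.004 .18 8
python3 - <<'E'
from h import *
a,b=snap('scene','s3.png'),snap('side')
P=[]
for n,c in(('scene',a),('side',b)):
  im=cv2.cvtColor(c['image'],cv2.COLOR_RGB2HSV)
  m=cv2.inRange(im,(60,90,30),(90,255,160)); m=cv2.morphologyEx(m,cv2.MORPH_OPEN,np.ones((5,5)))
  k=max(cv2.findContours(m,0,1)[0],key=cv2.contourArea)
  h=cv2.approxPolyDP(cv2.convexHull(k),8,True)[:,0]
  q=np.array([onplane(c,p,.005) for p in h]);print(n,q[:,:2].round(3).tolist(),q.mean(0).round(3))
E
```

```text
t 6.3 pos [ 0.4859 -0.2597  0.179 ] yaw 7.6 j [-0.3   0.34  0.85  1.92 -0.3   1.02  0.81] F [-0.2 -0.6 -2.6] w 0.0133
shift [ 0.816  0.334 -0.003] rz -0.009 tilt [ 0.001 -0.001 -1.   ]
scene [[0.634, 0.071], [0.662, 0.041], [0.619, -0.123], [0.438, -0.072], [0.488, 0.104]] [0.568 0.004 0.005]
side [[0.663, 0.061], [0.546, -0.104], [0.431, -0.075], [0.481, 0.11]] [ 0.53  -0.002  0.005]
```

View pics/s3.png

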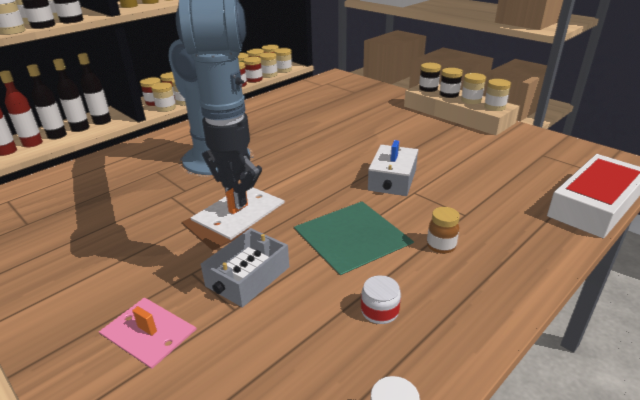

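The cover is held level above its open box at (240,210); the mat at (353,235) is free. Carrying it over.

Emit:
carry_out:
  rows: [0.1,0.04,0,0,0,0,1,0.2,0.08,0,0,0,0,1,0.3,0.12,0,0,0,0,1,0.4,0.16,0,0,0,0,1,0.5,0.2,0,0,0,0,1,0.6,0.24,0,0,0,0,1,0.68,0.28,0,0,0,0,1,0.75,0.31,0,0,0,0,1,0.8,0.325,0,0,0,0,1,0.816,0.334,0,0,0,0,1,0.816,0.334,0,0,0,0,1,0.816,0.334,0,0,0,0,1]

```text
time: 7.6
position: [0.5529, -0.0062, 0.1792]
ee_rot: [2.072, 2.361, -0.002]
force: [0.5, -0.9, -2.3]
grip_width: 0.0129
finger_force: 60.0
```

```bash
python3 go.py .553 -.004 .02 8
python3 - <<'E'
from h import *
c=snap('side','s4.png')
E
```

```text
t 7.6 pos [ 0.5529 -0.0062  0.1792] yaw 7.5 j [-0.71  0.32  0.77  1.91 -0.26  1.01  0.3 ] F [ 0.5 -0.9 -2.3] w 0.0129
shift [0.008 0.002 0.531] rz -0.012 tilt [-0.001 -0.001 -1.   ]
```

View pics/s4.png

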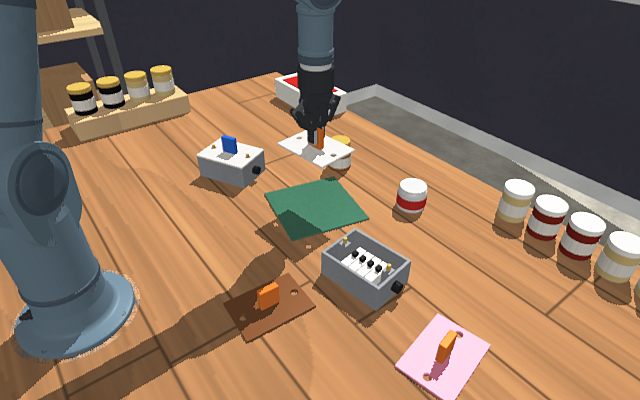

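The cover hangs level over the mat (side view (317,148)), clear of the jar. Lowering to just above the mat.

Emit:
carry_out:
  rows: [0.003,0,0.06,0,0,0,1,0.006,0,0.14,0,0,0,1,0.006,0,0.23,0,0,0,1,0.006,0,0.32,0,0,0,1,0.006,0,0.4,0,0,0,1,0.006,0,0.45,0,0,0,1,0.006,0,0.49,0,0,0,1,0.006,0,0.51,0,0,0,1,0.006,0,0.52,0,0,0,1,0.006,0,0.52,0,0,0,1,0.006,0,0.52,0,0,0,1]

```text
time: 8.75
position: [0.5541, -0.0025, 0.0242]
ee_rot: [2.069, 2.363, 0.002]
force: [-0.1, 0.5, -2.3]
grip_width: 0.0135
finger_force: 60.0
```

Emit:
carry_out:
  rows: [0,0,0.003,0,0,0,1,0,0,0.006,0,0,0,1,0,0,0.009,0,0,0,1,0,0,0.009,0,0,0,1,0,0,0.009,0,0,0,1]

```text
time: 9.25
position: [0.5531, -0.0025, 0.0206]
ee_rot: [-2.07, -2.363, 0.0]
force: [-0.1, 0.1, -2.1]
grip_width: 0.0134
finger_force: 60.0
```

Still hanging (Fz -2.1), about 1 mm to go.

Emit:
carry_out:
  rows: [0,0,0.002,0,0,0,1,0,0,0.004,0,0,0,1,0,0,0.006,0,0,0,1,0,0,0.006,0,0,0,1]

```text
time: 9.65
position: [0.5532, -0.0025, 0.0196]
ee_rot: [-2.069, -2.363, -0.0]
force: [-2.0, 0.7, 4.9]
grip_width: 0.0134
finger_force: 61.1
```

Contact. Releasing and withdrawing.

Emit:
carry_out:
  rows: [0,0,0,0,0,0,0.8,0,0,0,0,0,0,0.6,0,0,0,0,0,0,0.4,0,0,0,0,0,0,0.3,0,0,0,0,0,0,0.3,0,0,0,0,0,0,0.3,0,0,0,0,0,0,0.3]

```text
time: 10.35
position: [0.5532, -0.0025, 0.0188]
ee_rot: [-2.07, -2.363, 0.0]
force: [-0.2, 0.3, -0.2]
grip_width: 0.0597
finger_force: 0.0
```

Emit:
carry_out:
  rows: [0,0,-0.03,0,0,0,0.3,0,0,-0.1,0,0,0,0.3,0,0,-0.2,0,0,0,0.3,0,0,-0.32,0,0,0,0.3,0,0,-0.45,0,0,0,0.3,0,0,-0.6,0,0,0,0.3,0,0,-0.6,0,0,0,0.3,0,0,-0.6,0,0,0,0.3]

```text
time: 11.15
position: [0.5542, -0.0025, 0.2007]
ee_rot: [2.069, 2.362, 0.006]
force: [0.9, 0.4, -0.1]
grip_width: 0.0601
finger_force: 0.0
```

Run:
```python
from h import *
s=bot.read_state();print(s['position'],s['grip_width'],s['force'])
c=snap('wrist');print([(d['confidence'],onplane(c,d['xy'],.033).round(3)) for d in eyes.landmark_of('wrist','cover_grip')[:2]],[(d['confidence'],onplane(c,d['xy'],.005).round(3)) for d in eyes.landmark_of('wrist','mat_top')[:2]])
b=snap('side')
cv2.imwrite('pics/end.png',cv2.resize(cv2.cvtColor(np.vstack([c['image'],b['image']]),cv2.COLOR_RGB2BGR),(480,600)))
```

```text
[ 0.55422976 -0.00253241  0.20074414] 0.06011994014986628 [ 0.86796147  0.4050431  -0.13283914]
[(0.98, array([ 0.293, -0.197,  0.033])), (0.88, array([ 0.552, -0.003,  0.033]))] []
```

View pics/end.png

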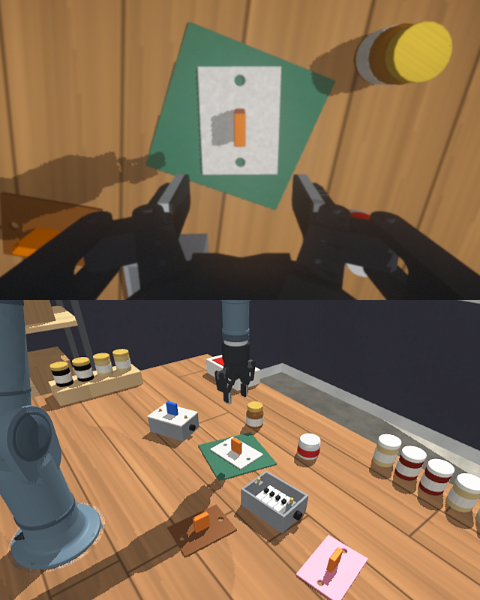

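The cover lies flat, grip up, at (239,120) in the centre of the mat. The blue cover and the jar are where they were, and the gripper is clear.

```bash
python3 -c "
from station import bot
print(bot.hand_in())"
```

```text
the job is handed in; nothing more can be done
None
```

The orange-gripped cover is off its fuse box and lies flat, grip up, in the middle of the green mat; the blue-gripped cover and amber jar look undisturbed in the final picture, and the job is handed in (the hand-in gave no verdict).

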